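# Gauge and scan a porcelain pen box

### The arm

A 7-joint arm with a two-finger parallel gripper is mounted at the origin on the work surface. World frame = base frame: x ahead of the robot, y to its left, z up, the work surface at z = 0. Lengths are in mm, angles in rad, forces in N, time in s.
With the tool pointing down it reaches from about 400 to 875 mm from the base axis. Payload 4.4 kg.
Tool frame: the origin (TCP) lies between the finger pads; the fingertips stand 17 mm ahead of it and the grasp point (between the pads) lies 2 mm behind it; z points along the fingers, y is the line along which they close (so a half turn about z gives the same grasp; the last joint's range is limited). The gripper opens to 85 mm and grips with 20 to 120 N. Pads are 22 mm wide; open, the fingers measure 114 mm over their backs; the gripper's body (76 mm by 85 mm) begins 54 mm behind the grasp point. The pads swing forward as they close: fully open they stand 13 mm farther back than shut.
Start: joints at [-1.202, 0.628, 0.038, 1.517, -0.027, 0.996, -0.02], TCP at [273.778, 589.545, 248.313] pointing down, gripper open.
Joint ranges: [-3.06, 3.06], [-0.37, 2.12], [-1.25, 1.32], [0.18, 2.47], [-1.1, 4.24], [0.23, 1.98], [-2.94, 2.94]. Speed limits (rad/s): [2.57, 2.57, 3.14, 3.14, 3.14, 3.14, 3.14].

### API

Orientations are given as [roll, pitch, yaw] about the fixed x, y, z axes, in that order (R = Rz(yaw) Ry(pitch) Rx(roll)).
In Python, from cell import sensors, get_image, ctrl gives the robot as it stands.
- The arm moves only by the tool send_rows, never from a script. Its argument "series" is a list of rows, each a list of 3 entries, a list of its own where there are three numbers: the finger opening in mm, from 0 to 85.4, then the shift along the world's x, y, z in units of 60 mm (1.0 is 60 mm), then the turn, a rotation vector about the world's x, y, z in units of 5 degrees (1.0 is 5 degrees). A call has 1 to 8 rows; each row shifts and turns the commanded pose from where the row before left it; what a row does not reach is not made up. A row lasts 1/8 s, in which the tool goes at most 62.5 mm and 10.7 degrees, less where a joint would pass 70% of its speed; a pose out of reach is approached as far as the arm can. A call is refused whole if a number of a shift passes 1 or a number of a turn 1, either way. A call with a gripper value outside its range is refused whole. The fingers move at their own pace and stop on an object; the grip force is fixed at half the most. Time passes only in rows, so rows that do not move let the fingers close. It gives the time, the measured TCP pose, the force, the opening and the grip force at its end, in the units of the state.
- sensors.read_state(): the state, without advancing time (a new reading comes with each control period).
- get_image(name): name is "scene" or "side" or "wrist"; returns a dict with "img" (384x512x3 uint8, red, green, blue), "depth" (384x512 float32, mm along the optical axis (not along the pixel's ray), 0 where there is no reading), "vfov" (degrees; the focal length in pixels is half the picture's height over the tangent of half this angle, whatever the lens; pixels are square), "cx", "cy" (the principal point, pixels), "world_to_cam" (4x4, takes a point from world to camera coordinates). Camera axes: x right, y down, z forward; pixel columns grow to the right and rows downward; lengths in mm; the calibration is good to about 2 mm. A picture is of the moment at which its call begins.
- ctrl.finish_job(): hands the job in; it is judged then, once.
The state is a dict: "clock": time; "qpos": joint angles; "qd": joint speeds; "tau": joint torques, N m; "eef_pos": TCP position; "tool_rot": TCP orientation; "force": force on the tool from outside, world axes, zero at the start; "torque": the same for the moment, N m; "width": finger opening in mm; "gripper_force": force on a finger pad.
Only numpy, scipy, OpenCV 4.12 (cv2) and the standard library are available. Lean on these libraries where they do the work, as an engineer would, in place of code of your own. Each camera call takes 0.05 s, during which the arm holds its last target. There are 200 camera calls.

### The job

The blue-and-white porcelain pen box is next for the sale record: slide it along the table, without lifting it, until its middle is under the foot of the height gauge, then press the foot gently down onto its lid and hold it there for a second. Let the foot spring all the way up and, with the box still in place, squeeze the orange trigger of the scanner grip fully and let it go. Do not disturb the mug, candlestick, burnisher or thimble.

Things in the scene. Friction and masses are not known exactly. Their poses are not given: they have to be found in the camera images.
- pen_box: White porcelain pen box with blue bands and a gold disc in the middle of its flat lid; a closed solid block 180 long (own x) x 56 wide (own y) x 60 high, 0.5 kg give or take a third. Origin: centre of its underside. It lies loose on the table to the left or right of the gauge, its long side roughly along world y; both ends are alike.
- gauge: Height gauge fixed to the table. Origin: the point on the table straight below the centre of the foot (a gold dot of 24 mm marks it). Own z is up; own +x points to its base (90 x 110 x 24 high) and steel column (26 to 34 mm thick, 234 high), whose axis stands 145 mm from the origin. The side towards own -x and both sides along own y are open.
- gauge_spot (a point): The centre of the gold dot on the table under the gauge's foot; same place as the gauge's origin.
- foot_pad (a point): Centre of the top face of the red round press pad (36 mm across) of the gauge's sliding foot, 38 mm above the foot's underside; it moves with the foot. With the foot up it is 158 mm above the table. The bar that carries the foot runs level from here to the column, its top 10 mm lower than the pad's.
- foot_under (a point): Centre of the flat underside of the gauge's foot, a steel disc 40 mm across; 120 mm above the table when up.
- foot (a joint): Travel of the gauge's foot straight down, in m: 0 fully up (sprung), at most 0.09. The foot's underside is at 0.120 - value above the table, so it reads 0.060 resting on the pen box. A spring lifts it; pressing takes about 3 N at the top and 8 to 9 N at 0.060.
- scanner: Scanner fixed to the table on an aluminium plate (130 x 190 x 12). Origin: on the table under the axis of its upright black grip; own +x is the way it looks, z up. Grip 30 (own x) x 28 (own y) mm, top 118 above the table. The grey head (70 x 62 x 62, top at 122) stands 105 mm from the grip towards own -y. Room for fingers before the trigger and behind the grip.
- trigger (a joint): Orange trigger lever on the +x face of the scanner's grip, in rad: 0 released (sprung), 0.26 fully squeezed. 10 mm thick, 18 wide, 65 long; hinged at its lower end (scanner's own x 21 mm, z 40 mm). Released it leans 0.30 rad away from the grip, its upper end 102 mm above the table, outer face 45 mm from the grip's axis; squeezed it is nearly upright. Takes 5 N.
- trigger_press (a point): The middle of the trigger lever's outer face, 45 mm above its hinge (85 mm above the table); moves with the trigger. At this height grip and trigger together are 55 to 60 mm thick released, about 43 squeezed.
- mug: Bystander: brown salt-glazed stoneware mug, 80 across, 100 high, handle on its own +y side reaching some 35 mm out. Origin: centre of its underside. Stands on the other side of the gauge from the pen box.
- candlestick: Bystander: white porcelain candlestick with gilded rings, foot 84 across, 170 high. Origin: centre of its underside.
- burnisher: Bystander: agate burnisher with a beech handle, lying, 160 long (own x), 18 thick. Origin: on its underside near the middle.
- thimble: Bystander: bone-china thimble with gold lines, 23 across, 26 high. Origin: centre of its underside.
There are look-alikes about, which are no part of the job. Leave any black, green or pink look-alike of the pen_box alone.

How it is judged (in metres and radians):
On the way, in this order (a step that is already met when the one before it is completed fails the run):
1. the pen box lies still with its middle within 20 mm of the point under the foot, the foot up (horizontal distance between pen_box and gauge_spot below 0.02 m and value of joint foot below 0.006 m and linear speed of pen_box below 0.02 m/s), for 0.2 s.
2. the foot is down on the box's lid (reading at least 0.055, pressing 1 N or more) for half a second (horizontal distance between pen_box and gauge_spot below 0.025 m and value of joint foot above 0.055 m and contact force between foot and pen_box above 1 N), for 0.5 s.
3. the foot has sprung back up, the box still in place (horizontal distance between pen_box and gauge_spot below 0.025 m and value of joint foot below 0.006 m), for 0.2 s.
4. the trigger is squeezed (0.2 rad or more) with the box in place and the foot up (all of step 3 and value of joint trigger above 0.2 rad), for 0.2 s.
5. the trigger is released, the box still in place (all of step 3 and value of joint trigger below 0.04 rad), for 0.2 s.
At the end, for the whole second after the job is handed in: The pen box lies flat and still on the table with its middle within 25 mm of the point under the foot, the foot fully up (reading under 0.006), the trigger released (under 0.04 rad), the bystanders standing as they were (all of step 5 and angle between pen_box's own z axis and vertical below 0.05 rad and height (world z) of pen_box below 0.006 m and linear speed of pen_box below 0.02 m/s and angle between each of mug, candlestick, burnisher, thimble's own z axis and vertical below 0.2 rad); the robot touches nothing.
It fails at once if the pen box is lifted more than 12 mm or tipped (height (world z) of pen_box above 0.012 m or angle between pen_box's own z axis and vertical above 0.25 rad).
It fails at once if the foot or anything of the robot presses on the box with more than 40 N (contact force between any of foot, the arm, the fingers and pen_box above 40 N).
It fails at once if a bystander is moved by more than 20 mm (distance of any of mug, candlestick, burnisher, thimble from where it was at the start of the episode above 0.02 m).
It also fails if it takes over 69 s, if anything falls off the work surface, if the arm or the gripper's body presses on something with over 40 N, if the wrist force passes 120 N, or if a joint passes its speed limit or range.

## Working session

There is one attempt and no reset: what is moved stays moved. The work goes in short steps, Python scripts to look and compute and a tool call to move; the robot and the scene stay as the last step left them, time stands still between calls to the robot, and variables do not carry over. Pictures are saved under pics/ and viewed, at most 10 in all, crops included, and the job is handed in when it is done.

Besides the shell and the picture viewer there is one more tool, called as a command line: name --argument value ..., lists and objects as JSON in quotes. send_rows: Moves the arm, as the interface text tells. Its arguments: {"type":"object","properties":{"series":{"type":"array"}},"required":["series"]}

```bash
mkdir -p pics; cat > h.py <<'E'
import numpy as np,cv2
from cell import sensors,get_image,ctrl
def grab(n,f=None):
    d=get_image(n)
    np.savez('/tmp/%s.npz'%n,**d)
    if f: cv2.imwrite('pics/'+f,d['img'][:,:,::-1])
    return d
def load(n): return dict(np.load('/tmp/%s.npz'%n))
def foc(d): return d['img'].shape[0]/2/np.tan(np.radians(float(d['vfov']))/2)
def cloud(d):
    f=foc(d);v,u=np.mgrid[:d['depth'].shape[0],:d['depth'].shape[1]];z=d['depth']
    P=np.stack([(u-d['cx'])/f*z,(v-d['cy'])/f*z,z],-1)
    T=np.linalg.inv(d['world_to_cam']);return P@T[:3,:3].T+T[:3,3]
def ray(d,u,v,h):
    T=np.linalg.inv(d['world_to_cam']);f=foc(d)
    r=T[:3,:3]@np.array([(u-d['cx'])/f,(v-d['cy'])/f,1]);o=T[:3,3]
    return o+r*(h-o[2])/r[2]
E
python3 - <<'E'
from h import *
for n in('scene','side','wrist'):
    d=grab(n); T=np.linalg.inv(d['world_to_cam']);print(n,d['vfov'],T[:3,3].round(),T[:3,2].round(2))
a=np.hstack([cv2.resize(load(n)['img'],(800,600)) for n in('scene',)])
cv2.imwrite('pics/s1.png',a[:,:,::-1]);cv2.imwrite('pics/s2.png',cv2.resize(load('side')['img'],(800,600))[:,:,::-1])
print(sensors.read_state())
E
```

```text
scene 57.23994860456007 [1143.  479.  632.] [-0.62 -0.56 -0.55]
side 56.83111692508337 [  75. -579.  590.] [ 0.55  0.61 -0.57]
wrist 61.166652610546244 [210. 618. 374.] [ 0.25 -0.12 -0.96]
{'clock': 0.15, 'qpos': array([-1.20182124,  0.62913941,  0.0384693 ,  1.51815327, -0.02702616,
        0.99629328, -0.02000018]), 'qd': array([ 7.40018194e-06, -2.33700960e-03,  1.31624567e-03, -3.64164062e-03,
       -1.50258838e-03,  4.18697632e-04,  3.98533033e-05]), 'tau': array([ 5.76863749e-04, -5.63798726e+01,  1.22689862e+00, -1.93651271e+01,
        1.09832155e-02,  7.38668838e-03, -7.13227450e-06]), 'eef_pos': array([273.56663341, 589.12447665, 247.59218251]), 'tool_rot': array([-3.14011751e+00, -1.87051697e-06,  2.70678590e+00]), 'force': array([-0.47920961,  0.27202438, -0.05029334]), 'torque': array([ 0.04580905, -0.01225105,  0.01301426]), 'gripper_force': 0.0, 'width': 85.26699649508677}
```

View pics/s1.png

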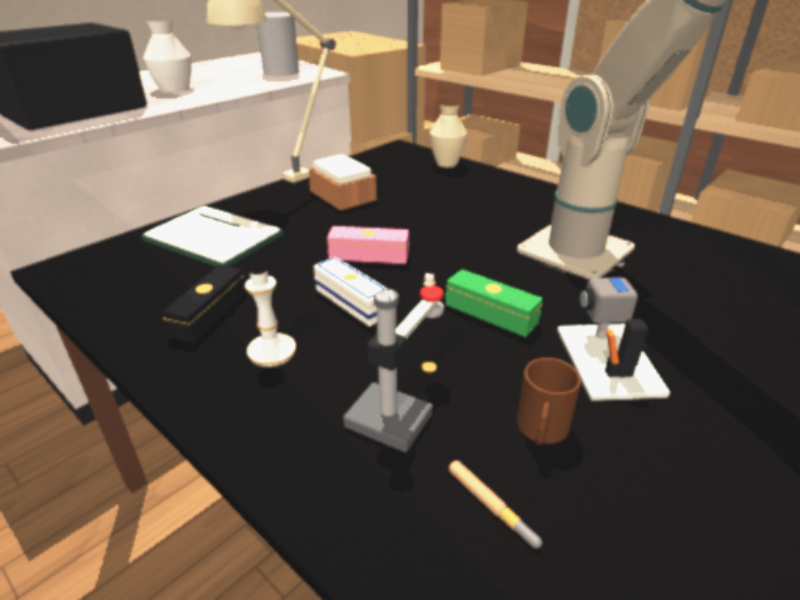

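View pics/s2.png

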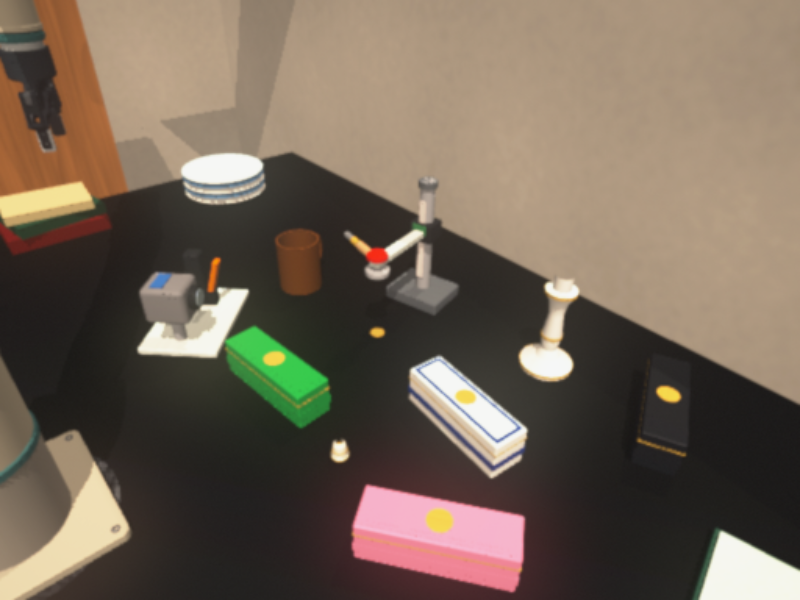

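The scene view (800 px) shows the pen box disc at (351,278), gold dot at (429,367), red pad at (431,293) and trigger at (613,348). In the side view they are at (466,397), (377,332), (377,256) and (214,275), and the thimble is at (340,450).

```bash
python3 - <<'E'
from h import *
def near(d,m,u,v,r):
    yy,xx=np.mgrid[:384,:512]; return m&((xx-u)**2+(yy-v)**2<r*r)
S=.64
pts={'scene':dict(disc=(351,278),dot=(429,367),red=(431,293),trig=(613,348)),'side':dict(disc=(466,397),dot=(377,332),red=(377,256),trig=(214,275))}
px={}
for n in pts:
    d=load(n);C=cloud(d);hsv=cv2.cvtColor(d['img'],cv2.COLOR_RGB2HSV).astype(int);H,s,V=hsv[...,0],hsv[...,1],hsv[...,2]
    M=dict(disc=(H>15)&(H<35)&(s>120)&(V>120),dot=(H>10)&(H<35)&(s>100)&(V>100),red=((H<6)|(H>174))&(s>150)&(V>100),trig=(H>3)&(H<18)&(s>150)&(V>120))
    for k,(u,v) in pts[n].items():
        m=near(d,M[k],u*S,v*S,20 if k!='disc' else 10); y,x=np.nonzero(m)
        px[n,k]=(x.mean(),y.mean());P=C[m];P=P[d['depth'][m]>0]
        print(n,k,len(x),np.round(px[n,k],1),np.median(P,0).round(1),P.min(0).round(),P.max(0).round())
    # box lid from depth: near disc, h 50..66
    c=np.median(C[near(d,M['disc'],pts[n]['disc'][0]*S,pts[n]['disc'][1]*S,10)],0)
    m=(np.hypot(C[...,0]-c[0],C[...,1]-c[1])<105)&(abs(C[...,2]-c[2])<6)&(V>60)&((s<60)|(H>95)|M['disc'])
    r=cv2.minAreaRect(C[m][:,:2].astype(np.float32));print('lid',m.sum(),r,C[m][:,2].mean())
    for nm,mm in (('mugetc',(C[...,2]>15)&(C[...,0]>350)&(C[...,0]<1000)&(abs(C[...,1])<600)),):
        pass
    # column: gauge
    for z0,z1,l in((60,110,'col60-110'),(14,34,'low')):
        mm=(C[...,2]>z0)&(C[...,2]<z1)&(C[...,0]>200)&(C[...,0]<1000)&(abs(C[...,1])<650)
        G=np.zeros((84,140),np.uint8) # 10mm grid x 150..990,y -650..650
        q=C[mm];G[((q[:,0]-150)/10).astype(int),((q[:,1]+700)/10).astype(int)]=1
        nn,lab,st,cen=cv2.connectedComponentsWithStats(G,connectivity=8)
        for i in range(1,nn):
            if st[i][4]>2: print(l,'x',st[i][1]*10+150,'+',st[i][3]*10,'y',st[i][0]*10-700,'+',st[i][2]*10)
def tri(k):
    A=[]
    for n in pts:
        d=load(n);f=foc(d);P=np.array([[f,0,d['cx']],[0,f,d['cy']],[0,0,1]])@d['world_to_cam'][:3];A.append(P)
    X=cv2.triangulatePoints(A[0],A[1],np.array(px['scene',k]),np.array(px['side',k])).ravel();return X[:3]/X[3]
for k in pts['side']:print(k,tri(k).round(1))
E
```

```text
scene disc 1 [222. 177.] [ 521.1 -236.4   61. ] [ 521. -236.   61.] [ 521. -236.   61.]
scene dot 62 [274.2 234.3] [566.8  16.2   1.4] [551.  -1.  -2.] [581.  30.   4.]
scene red 127 [275.9 187.4] [569.1  19.1 157.5] [ 351. -162.   -0.] [584.  35. 161.]
scene trig 86 [391.8 222.8] [396.9 261.2  70. ] [388. 244.  42.] [405. 272. 103.]
lid 523 ((516.86279296875, -231.69203186035156), (180.64303588867188, 57.1127815246582), 84.53125762939453) 60.88859953975951
col60-110 x 200 + 30 y -650 + 80
col60-110 x 280 + 160 y -430 + 180
col60-110 x 280 + 70 y 160 + 90
col60-110 x 320 + 80 y -90 + 190
col60-110 x 360 + 50 y 240 + 60
col60-110 x 480 + 80 y -330 + 190
col60-110 x 510 + 120 y 190 + 90
col60-110 x 640 + 190 y -470 + 120
col60-110 x 700 + 30 y 40 + 30
col60-110 x 710 + 40 y -240 + 40
low x 200 + 30 y -650 + 80
low x 230 + 230 y 140 + 220
low x 310 + 130 y -410 + 160
low x 320 + 80 y -90 + 190
low x 350 + 20 y -170 + 20
low x 420 + 230 y -650 + 110
low x 530 + 30 y -330 + 190
low x 530 + 70 y 190 + 90
low x 640 + 200 y -430 + 90
low x 650 + 120 y -10 + 130
low x 690 + 70 y -260 + 80
low
[... 570 characters left out ...]
 y -90 + 180
col60-110 x 350 + 60 y 240 + 50
col60-110 x 480 + 70 y -330 + 190
col60-110 x 500 + 90 y 180 + 100
col60-110 x 600 + 100 y 630 + 20
col60-110 x 640 + 190 y -480 + 130
col60-110 x 680 + 40 y 30 + 30
col60-110 x 700 + 40 y -250 + 50
low x 270 + 120 y -440 + 160
low x 280 + 30 y 190 + 20
low x 320 + 80 y -100 + 190
low x 340 + 30 y -180 + 30
low x 360 + 40 y 240 + 30
low x 470 + 70 y -330 + 190
low x 500 + 90 y 190 + 60
low x 510 + 130 y -640 + 100
low x 600 + 90 y 630 + 20
low x 640 + 170 y -480 + 140
low x 650 + 110 y -20 + 140
low x 680 + 80 y -260 + 70
low x 710 + 30 y 220 + 110
disc [ 519.3 -233.6   60.9]
dot [566.4  16.9   1.4]
red [566.1  17.5 154.6]
trig [391.9 260.3  70.3]
```

send_rows --series '[[20,[0.42,-0.88,0.1],[0,0,-1]],[20,[0.42,-0.88,0],[0,0,-1]],[20,[0.42,-0.88,0],[0,0,-1]],[20,[0.42,-0.88,0],[0,0,-1]],[20,[0.42,-0.88,0],[0,0,-1]],[20,[0.42,-0.88,0],[0,0,-1]],[20,[0.42,-0.88,0],[0,0,-1]],[20,[0.42,-0.88,0],[0,0,-1]]]'

```text
clock: 1.15
eef_pos: [475.9, 165.5, 254.3]
tool_rot: [3.141, -0.0, 2.006]
force: [1.5, 0.7, -0.1]
width: 20.0
gripper_force: 0.0
```

send_rows --series '[[20,[0.06,-0.95,0],[0,0,-1]],[20,[0.06,-0.95,0],[0,0,-1]],[20,[0.06,-0.95,0],[0,0,-1]],[20,[0.06,-0.95,0],[0,0,-1]],[20,[0.06,-0.95,0],[0,0,-1]],[20,[0.06,-0.95,0],[0,0,-1]],[20,[0.06,-0.95,0],[0,0,-0.1]],[20,[0.06,-0.95,0],[0,0,0]]]'

```text
clock: 2.15
eef_pos: [504.2, -290.4, 254.1]
tool_rot: [-3.141, -0.0, 1.477]
force: [1.0, -0.6, -0.3]
width: 19.8
gripper_force: 0.0
```

send_rows --series '[[20,[0,-0.5,-0.3],[0.99,-0.1,0]],[20,[0,-0.5,-0.5],[0.99,-0.1,0]],[20,[0,-0.4,-0.5],[0.99,-0.1,0]],[20,[0,0,-0.5],[0.99,-0.1,0]],[20,[0,0,0],[0.99,-0.1,0]],[20,[0,0,0],[0.99,-0.1,0]],[20,[0,0,0],[0,0,0]]]'

```text
clock: 3.02
eef_pos: [502.7, -374.5, 144.5]
tool_rot: [3.141, -0.521, 1.473]
force: [0.5, -1.0, -0.2]
width: 20.0
gripper_force: 0.0
```

```bash
python3 - <<'E'
from h import *
d=grab('wrist');a=d['img'];b=grab('side')['img'];cv2.imwrite('pics/w1.png',np.hstack([a,b])[:,:,::-1][:, :])
x=cv2.resize(np.hstack([a,b]),(800,300));cv2.imwrite('pics/w1.png',x[:,:,::-1])
s=sensors.read_state();print(s['eef_pos'],s['tool_rot'],s['qpos'])
E
```

```text
[ 504.20496077 -372.559795    146.0723278 ] [ 3.13827865 -0.52045194  1.47717886] [ 0.70539699  0.90380982  0.17407587  1.39322124 -0.53769306  1.27931813
  1.01461183]
```

View pics/w1.png

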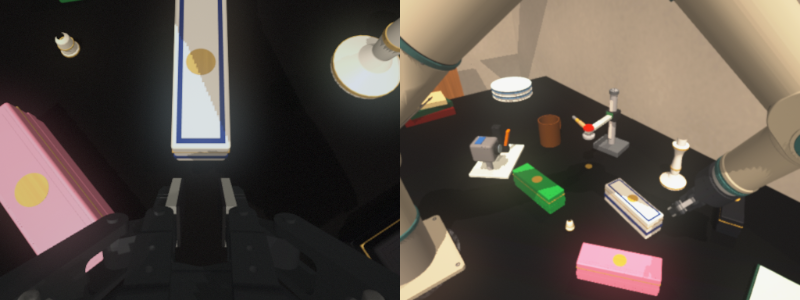

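Wrist view: the fingertips at (200,185) are centred on the box's end at (200,150). The side view shows the way clear, so I'm lowering the tool.

send_rows --series '[[20,[0,0,-0.5],[0,0,0]],[20,[0,0,-0.5],[0,0,0]],[20,[0,0,-0.5],[0,0,0]],[20,[0,0.1,-0.17],[0,0,0]],[20,[0,0,0],[0,0,0]]]'

```text
clock: 3.75
eef_pos: [504.8, -365.1, 46.5]
tool_rot: [3.138, -0.522, 1.479]
force: [0.5, 0.3, 0.9]
width: 19.8
gripper_force: 0.0
```

send_rows --series '[[20,[0.01,0.1,0],[0,0,0]],[20,[0.01,0.1,0],[0,0,0]],[20,[0.01,0.1,0],[0,0,0]],[20,[0.01,0.1,0],[0,0,0]],[20,[0.01,0.1,0],[0,0,0]]]'

```text
clock: 4.38
eef_pos: [507.3, -337.1, 46.2]
tool_rot: [3.137, -0.52, 1.477]
force: [-1.0, -4.7, 3.1]
width: 19.8
gripper_force: 1.9
```

```bash
cat >> h.py <<'E'
def box(n='scene'):
    d=grab(n);C=cloud(d);q=cv2.cvtColor(d['img'],cv2.COLOR_RGB2HSV).astype(int);H,s,V=q[...,0],q[...,1],q[...,2]
    m=(abs(C[...,2]-60.5)<5)&(V>60)&((s<60)|(H>95)&(H<135))&(C[...,0]>450)&(C[...,0]<640)&(C[...,1]>-360)&(C[...,1]<130)
    m=cv2.morphologyEx(m.astype(np.uint8),cv2.MORPH_OPEN,np.ones((2,2),np.uint8))
    nn,lab,st,_=cv2.connectedComponentsWithStats(cv2.dilate(m,np.ones((5,5),np.uint8)));k=1+st[1:,4].argmax()
    r=cv2.minAreaRect(C[(m>0)&(lab==k)][:,:2].astype(np.float32));print(n,int(m.sum()),np.round(r[0],1),np.round(r[1],1),round(r[2],1))
E
python3 - <<'E'
from h import *
box('scene');box('side')
s=sensors.read_state();print(s['eef_pos'],s['force'])
E
```

```text
scene 521 [749.   66.6] [1132.7  132.1] 52.9
side 1504 [ 357.  -409.4] [637.1 166.7] 45.6
[ 507.34930044 -336.57700927   46.27007665] [0.47821178 0.16176388 0.65515257]
```

```bash
sed -i '/MORPH_OPEN/s/.*/    m=m.astype(np.uint8)/' h.py
python3 - <<'E'
from h import *
box('scene');box('side')
E
```

```text
scene 516 [ 515.6 -242.4] [207.3  57.4] 84.8
side 1507 [ 515.7 -231.5] [180.9  57.8] 84.3
```

send_rows --series '[[20,[0.03,0.15,0],[0,0,0]],[20,[0.03,0.15,0],[0,0,0]],[20,[0.03,0.15,0],[0,0,0]],[20,[0.03,0.15,0],[0,0,0]],[20,[0.03,0.15,0],[0,0,0]],[20,[0.03,0.15,0],[0,0,0]],[20,[0.03,0.15,0],[0,0,0]],[20,[0.03,0.15,0],[0,0,0]]]'

```text
clock: 5.58
eef_pos: [521.7, -264.2, 46.1]
tool_rot: [3.138, -0.521, 1.477]
force: [-0.6, -1.4, -1.1]
width: 19.8
gripper_force: 0.8
```

```bash
python3 - <<'E'
from h import *
box('scene');box('side')
s=sensors.read_state();print(s['eef_pos'],s['tool_rot'],s['force'])
E
```

```text
scene 440 [ 527.6 -192.5] [157.5  56.2] 83.7
side 1220 [ 529.2 -157.3] [180.   57.6] 85.7
[ 522.04347613 -262.6304063    46.41188145] [ 3.13812876 -0.52351759  1.47885191] [1.37063334 0.1897167  0.93962489]
```

send_rows --series '[[20,[0.03,0.15,0],[0,0,0]],[20,[0.03,0.15,0],[0,0,0]],[20,[0.03,0.15,0],[0,0,0]],[20,[0.03,0.15,0],[0,0,0]],[20,[0.03,0.15,0],[0,0,0]],[20,[0.04,0.15,0],[0,0,0]],[20,[0.04,0.15,0],[0,0,0]],[20,[0.04,0.15,0],[0,0,0]]]'

```text
clock: 6.68
eef_pos: [537.9, -192.3, 46.2]
tool_rot: [3.138, -0.521, 1.477]
force: [-1.0, -3.1, 2.3]
width: 20.6
gripper_force: 1.6
```

send_rows --series '[[20,[0.03,0.15,0],[0,0,0]],[20,[0.03,0.15,0],[0,0,0]],[20,[0.03,0.15,0],[0,0,0]],[20,[0.03,0.15,0],[0,0,0]],[20,[0.03,0.15,0],[0,0,0]],[20,[0.04,0.12,0],[0,0,0]],[20,[0.02,0.08,0],[0,0,0]],[20,[0,0,0],[0,0,0]]]'

```text
clock: 7.68
eef_pos: [550.5, -134.6, 46.2]
tool_rot: [3.138, -0.523, 1.478]
force: [0.1, -1.1, -1.3]
width: 19.7
gripper_force: 0.0
```

```bash
python3 - <<'E'
from h import *
box('scene');box('side')
s=sensors.read_state();print(s['eef_pos'],s['tool_rot'],s['force'])
a=np.hstack([load('scene')['img'],load('side')['img']]);cv2.imwrite('pics/p1.png',cv2.resize(a,(800,300))[:,:,::-1])
E
```

```text
scene 557 [563.1  16.2] [93.3 57.1] 84.3
side 800 [557.4 -30.3] [179.8  57.3] 84.3
[ 550.25126785 -134.84452421   46.10556504] [ 3.13883257 -0.52266102  1.47746679] [-0.65528617  0.46063199  0.37579322]
```

View pics/p1.png

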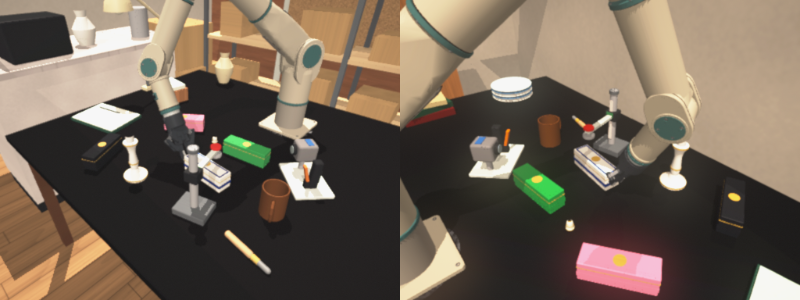

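The picture shows the box partly under the gauge bar, with the tool clear of the foot and the candlestick. About 47 mm is left.

send_rows --series '[[20,[0.03,0.15,0],[0,0,0]],[20,[0.03,0.15,0],[0,0,0]],[20,[0.03,0.15,0],[0,0,0]],[20,[0.03,0.15,0],[0,0,0]],[20,[0.02,0.1,0],[0,0,0]],[20,[0.01,0.06,0],[0,0,0]],[20,[0,0,0],[0,0,0]]]'

```text
clock: 8.65
eef_pos: [559.4, -89.5, 46.3]
tool_rot: [3.138, -0.522, 1.478]
force: [0.2, -0.1, -0.2]
width: 19.7
gripper_force: 0.0
```

```bash
python3 - <<'E'
from h import *
box('scene');box('side')
s=sensors.read_state();print(s['eef_pos'],s['tool_rot'],s['force'])
a=np.hstack([load('scene')['img'][150:300,150:350],load('side')['img'][130:280,180:380]]);cv2.imwrite('pics/p2.png',cv2.resize(a,(800,300))[:,:,::-1])
E
```

```text
scene 700 [570.7  39.7] [136.6  58. ] 83.9
side 701 [566.9  16.4] [180.1  57.6] 84.7
[559.38404501 -89.78101091  46.31449568] [ 3.13824167 -0.52203942  1.47736143] [ 0.3913397  -0.84524432  0.24404837]
```

View pics/p2.png

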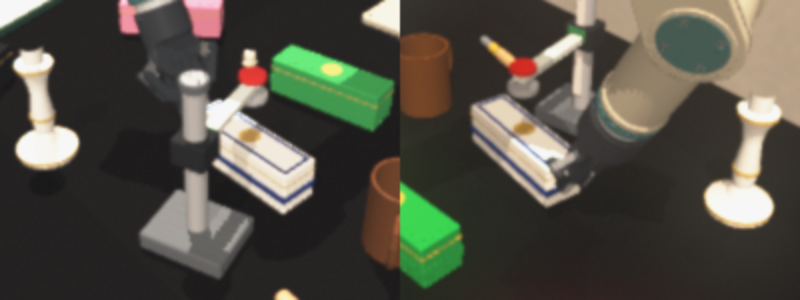

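The box centre is at (567,16) against the spot at (566.5,17), with the gold disc directly below the red foot in both crops. Next I back off, straighten the tool and move above the pad.

send_rows --series '[[20,[0,-0.4,0],[0,0,0]],[20,[0,-0.6,0],[0,0,0]],[0,[0,-0.5,0.6],[-0.99,0.1,0]],[0,[0,0,0.9],[-0.99,0.1,0]],[0,[0,0,0.9],[-0.99,0.1,0]],[0,[0,0,0.8],[-0.99,0.1,0]],[0,[0,0,0],[-0.99,0.1,0]],[0,[0,0,0],[-0.99,0.1,0]]]'

```text
clock: 9.75
eef_pos: [559.5, -182.5, 239.8]
tool_rot: [3.139, 0.004, 1.474]
force: [-0.6, 0.6, 0.4]
width: 0.0
gripper_force: 0.0
```

send_rows --series '[[0,[0.02,0.8,0],[0,0,0]],[0,[0.02,0.8,0],[0,0,0]],[0,[0.02,0.8,0],[0,0,0]],[0,[0,0.5,0],[0,0,0]],[0,[0,0.2,0],[0,0,0]],[0,[0,0,0],[0,0,0]]]'

```text
clock: 10.5
eef_pos: [563.2, 4.7, 238.3]
tool_rot: [3.141, 0.001, 1.476]
force: [1.0, 0.6, -0.7]
width: -0.1
gripper_force: 0.0
```

send_rows --series '[[0,[0.05,0.2,-0.2],[0,0,0]],[0,[0,0,-0.4],[0,0,0]],[0,[0,0,-0.3],[0,0,0]],[0,[0,0,0],[0,0,0]],[0,[0,0,-0.1],[0,0,0]],[0,[0,0,-0.1],[0,0,0]],[0,[0,0,-0.1],[0,0,0]],[0,[0,0,0],[0,0,0]]]'

```text
clock: 11.5
eef_pos: [566.6, 17.4, 166.3]
tool_rot: [3.14, 0.0, 1.476]
force: [0.2, -1.0, 3.6]
width: -0.4
gripper_force: 1.9
```

send_rows --series '[[0,[0,0,-0.1],[0,0,0]],[0,[0,0,-0.1],[0,0,0]],[0,[0,0,-0.1],[0,0,0]],[0,[0,0,-0.1],[0,0,0]],[0,[0,0,-0.1],[0,0,0]],[0,[0,0,-0.1],[0,0,0]],[0,[0,0,-0.1],[0,0,0]],[0,[0,0,0],[0,0,0]]]'

```text
clock: 12.5
eef_pos: [566.6, 17.4, 124.2]
tool_rot: [3.14, 0.0, 1.476]
force: [0.2, -0.9, 8.7]
width: -0.2
gripper_force: 3.8
```

send_rows --series '[[0,[0,0,-0.05],[0,0,0]],[0,[0,0,-0.05],[0,0,0]],[0,[0,0,-0.02],[0,0,0]],[0,[0,0,-0.02],[0,0,0]],[0,[0,0,0],[0,0,0]]]'

```text
clock: 13.12
eef_pos: [566.6, 17.4, 116.2]
tool_rot: [3.14, 0.0, 1.476]
force: [-0.8, -2.0, 8.0]
width: -0.1
gripper_force: 4.2
```

send_rows --series '[[0,[0,0,-0.02],[0,0,0]],[0,[0,0,-0.01],[0,0,0]],[0,[0,0,0],[0,0,0]]]'

```text
clock: 13.5
eef_pos: [566.6, 17.4, 115.1]
tool_rot: [3.14, -0.0, 1.476]
force: [-1.7, -2.1, 14.3]
width: -0.4
gripper_force: 7.0
```

send_rows --series '[[0,[0,0,-0.01],[0,0,0]],[0,[0,0,0],[0,0,0]],[0,[0,0,0],[0,0,0]],[0,[0,0,0],[0,0,0]],[0,[0,0,0],[0,0,0]],[0,[0,0,0],[0,0,0]],[0,[0,0,0],[0,0,0]],[0,[0,0,0],[0,0,0]]]'

```text
clock: 14.5
eef_pos: [566.6, 17.4, 115.0]
tool_rot: [3.14, -0.001, 1.476]
force: [-2.4, -0.8, 19.2]
width: 0.1
gripper_force: 9.3
```

send_rows --series '[[0,[0,0,0],[0,0,0]],[0,[0,0,0],[0,0,0]]]'

```text
clock: 14.75
eef_pos: [566.6, 17.4, 115.1]
tool_rot: [3.14, -0.001, 1.476]
force: [-3.1, -0.8, 18.5]
width: 0.1
gripper_force: 9.3
```

send_rows --series '[[0,[0,0,0.1],[0,0,0]],[0,[0,0,0.2],[0,0,0]],[0,[0,0,0.3],[0,0,0]],[0,[0,0,0.3],[0,0,0]],[0,[0,0,0.3],[0,0,0]],[0,[0,0,0.5],[0,0,0]],[0,[0,0,0.7],[0,0,0]],[0,[0,0,0.7],[0,0,0]]]'

```text
clock: 15.75
eef_pos: [565.1, 18.5, 299.5]
tool_rot: [-3.139, -0.0, 1.477]
force: [0.2, -0.3, 0.6]
width: -0.1
gripper_force: 0.0
```

```bash
python3 - <<'E'
from h import *
box('side');d=load('side');grab('scene')
s=sensors.read_state();print(s['eef_pos'],s['tool_rot'],s['qpos'])
hd={}
for n in('scene','side'):
    d=load(n);C=cloud(d);q=cv2.cvtColor(d['img'],cv2.COLOR_RGB2HSV).astype(int);H,S,V=q[...,0],q[...,1],q[...,2]
    w=(C[...,0]>200)&(C[...,0]<520)&(C[...,1]>90)&(C[...,1]<400)
    m=w&(abs(C[...,2]-12)<4)&(V>90)&(S<60); print('plate',n,m.sum(),cv2.minAreaRect(C[m][:,:2].astype(np.float32)))
    m=w&(abs(C[...,2]-122)<3); print('headtop',m.sum(),cv2.minAreaRect(C[m][:,:2].astype(np.float32)))
    m=w&(abs(C[...,2]-117)<3)&(V<70)&(C[...,0]>330); print('griptop',m.sum(),np.median(C[m],0),C[m].min(0),C[m].max(0))
    m=w&(H>3)&(H<18)&(S>150)&(V>100)&(C[...,2]>30)&(C[...,2]<110)
    P=C[m]; 
    for lo,hi in((40,60),(60,80),(80,95),(95,108)):
        p=P[(P[:,2]>lo)&(P[:,2]<hi)]; print('trig',lo,len(p),np.median(p,0).round(1))
im=load('scene')['img'][170:290,340:460];b=load('side')['img'][140:260,70:190]
cv2.imwrite('pics/sc.png',cv2.resize(np.hstack([im,b])[:,:,::-1],(800,400)))
E
```

```text
side 806 [566.7  14.5] [181.6  56.8] 84.5
[568.06264055  17.98968354 302.9123342 ] [ 3.13476488e+00 -1.79108711e-03  1.47688558e+00] [-0.39671886  0.48488197  0.48335747  1.69558216 -0.25907211  1.01773574
  0.0809023 ]
plate scene 1564 ((341.36102294921875, 242.59454345703125), (194.19532775878906, 130.1457061767578), 45.554046630859375)
headtop 284 ((325.82977294921875, 234.404052734375), (143.84552001953125, 64.76493072509766), 45.573081970214844)
griptop 74 [373.53894249 279.61485731 117.66921261] [356.99304594 263.26503486 114.03104426] [388.56007977 295.6373372  119.98683762]
trig 40 81 [515.  227.3  49.6]
trig 60 81 [514.7 226.5  70.1]
trig 80 60 [515.2 227.8  88.1]
trig 95 33 [515.  234.7  99.2]
plate side 1359 ((340.8003845214844, 241.35360717773438), (192.6596221923828, 130.77700805664062), 45.480377197265625)
headtop 341 ((295.0518798828125, 201.10409545898438), (59.282814025878906, 65.7445068359375), 47.04375076293945)
griptop 51 [366.87407571 273.19187475 116.5165224 ] [352.9701234  259.61964475 114.42180495] [385.50435466 291.20930766 118.95464108]
trig 40 75 [510.9 227.2  51. ]
trig 60 69 [510.9 227.5  70. ]
trig 80 55 [511.5 224.2  87.1]
trig 95 38 [512.3 233.9  99.3]
```

View pics/sc.png

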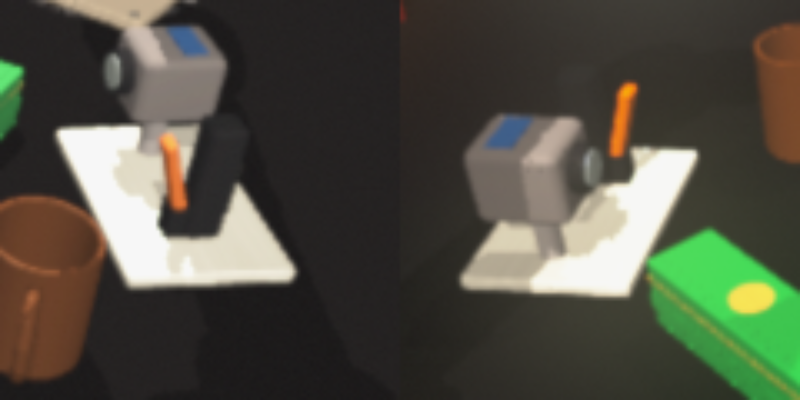

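The crop shows the trigger at (170,170) left and (622,120) right, facing away from the grip, with free space in front. The grip axis is about (370,276.5), and the scanner looks along (0.713,-0.701).

send_rows --series '[[0,[-0.46,0.66,0],[0,0,1]],[0,[-0.46,0.66,0],[0,0,1]],[0,[-0.46,0.66,0],[0,0,1]],[0,[-0.46,0.66,0],[0,0,1]],[0,[-0.46,0.66,0],[0,0,1]],[0,[0,0,-0.5],[0,0,1]],[0,[0,0,-0.5],[0,0,1]],[0,[0,0,-0.3],[0,0,1]]]'

```text
clock: 16.85
eef_pos: [426.0, 215.7, 218.9]
tool_rot: [-3.137, -0.001, 2.178]
force: [-0.3, -0.3, 0.7]
width: -0.2
gripper_force: 0.0
```

send_rows --series '[[0,[0,0,-0.5],[0,0,1]],[0,[0,0,-0.5],[0,0,1]],[0,[0,0,-0.5],[0,0,0.2]],[0,[0,0,-0.5],[0,0,0]],[0,[0,0,-0.2],[0,0,0]],[0,[0,0,0],[0,0,0]]]'

```text
clock: 17.6
eef_pos: [427.1, 215.5, 88.5]
tool_rot: [-3.139, -0.001, 2.366]
force: [0.1, 1.3, 1.1]
width: -0.2
gripper_force: 0.0
```

```bash
python3 - <<'E'
from h import *
s=sensors.read_state();print(s['eef_pos'],s['tool_rot'],s['force'])
box('side');grab('scene')
im=load('scene')['img'][150:290,320:480];b=load('side')['img'][120:260,60:220]
cv2.imwrite('pics/sd.png',cv2.resize(np.hstack([im,b])[:,:,::-1],(800,350)))
E
```

```text
[427.11080536 215.46234698  88.49928581] [-3.13927941e+00 -9.65285879e-04  2.36646631e+00] [0.10614663 1.29260572 1.10932495]
side 810 [567.6  16.1] [182.5  57. ] 84.6
```

View pics/sd.png

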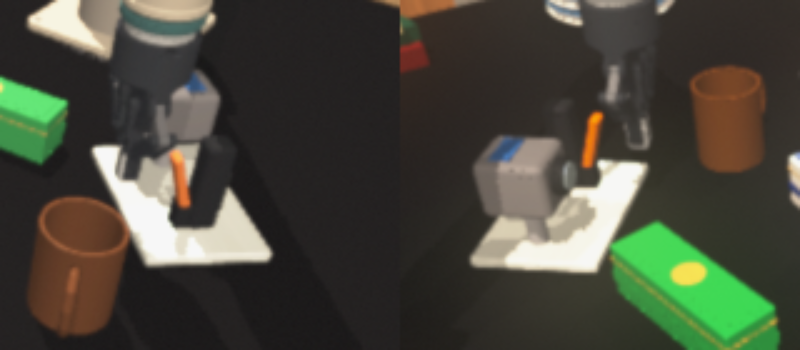

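The fingers stand in front of the trigger (at (130,160) left, (640,130) right), clear of the head and mug. Now I advance along the scanner's own -x.

send_rows --series '[[0,[-0.04,0.11,0],[0,0,0]],[0,[-0.07,0.07,0],[0,0,0]],[0,[-0.07,0.07,0],[0,0,0]],[0,[-0.07,0.07,0],[0,0,0]],[0,[-0.07,0.07,0],[0,0,0]],[0,[-0.07,0.07,0],[0,0,0]],[0,[0,0,0],[0,0,0]]]'

```text
clock: 18.58
eef_pos: [404.7, 243.4, 89.4]
tool_rot: [3.141, 0.0, 2.367]
force: [1.7, -1.8, -0.1]
width: -0.2
gripper_force: 1.0
```

send_rows --series '[[0,[-0.04,0.04,0],[0,0,0]],[0,[-0.04,0.04,0],[0,0,0]],[0,[-0.02,0.02,0],[0,0,0]],[0,[0,0,0],[0,0,0]]]'

```text
clock: 19.08
eef_pos: [398.7, 249.4, 89.4]
tool_rot: [3.141, 0.0, 2.366]
force: [1.4, -1.7, 1.8]
width: -0.0
gripper_force: 1.6
```

send_rows --series '[[0,[-0.03,0.03,0],[0,0,0]],[0,[-0.03,0.03,0],[0,0,0]],[0,[0,0,0],[0,0,0]]]'

```text
clock: 19.45
eef_pos: [396.9, 251.3, 89.5]
tool_rot: [3.14, 0.003, 2.364]
force: [7.3, -6.9, 2.3]
width: -0.2
gripper_force: 4.9
```

send_rows --series '[[0,[-0.02,0.02,0],[0,0,0]],[0,[0,0,0],[0,0,0]],[0,[0,0,0],[0,0,0]],[0,[0,0,0],[0,0,0]]]'

```text
clock: 19.95
eef_pos: [396.7, 251.4, 89.5]
tool_rot: [3.14, 0.005, 2.362]
force: [8.7, -10.2, 1.8]
width: 0.3
gripper_force: 6.6
```

```bash
python3 - <<'E'
from h import *
box('side');d=grab('scene')
im=d['img'][150:290,320:480];b=load('side')['img'][120:260,60:220]
cv2.imwrite('pics/se.png',cv2.resize(np.hstack([im,b])[:,:,::-1],(800,350)))
E
```

```text
side 811 [567.5  14.9] [181.5  58. ] 84.6
```

View pics/se.png

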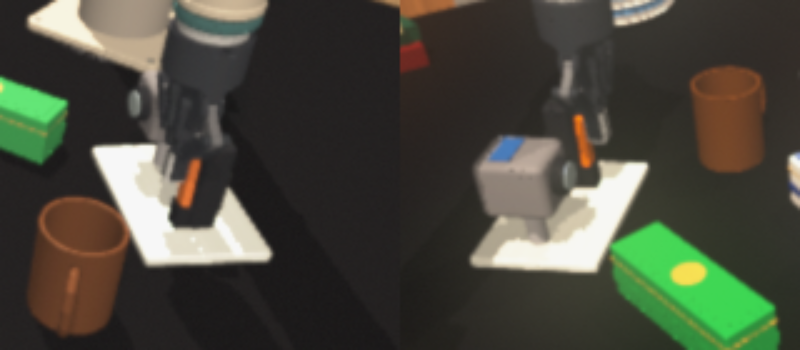

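The trigger lies upright against the grip (at (190,182) left), firm at the stop with 13 N. Releasing and retreating.

send_rows --series '[[0,[0.1,-0.1,0],[0,0,0]],[0,[0.2,-0.2,0],[0,0,0]],[0,[0.25,-0.25,0],[0,0,0]],[0,[0.1,-0.1,0],[0,0,0]],[0,[0,0,0.5],[0,0,0]],[0,[0,0,0.8],[0,0,0]],[0,[0,0,0.8],[0,0,0]],[0,[0,0,0],[0,0,0]]]'

```text
clock: 21.05
eef_pos: [433.7, 217.0, 218.2]
tool_rot: [3.135, 0.0, 2.368]
force: [-0.2, 0.1, -0.1]
width: 0.1
gripper_force: 0.0
```

send_rows --series '[[0,[0,0,0],[0,0,0]],[0,[0,0,0],[0,0,0]],[0,[0,0,0],[0,0,0]]]'

```text
clock: 21.42
eef_pos: [432.1, 214.9, 214.2]
tool_rot: [-3.139, -0.001, 2.367]
force: [-0.1, 0.7, -0.7]
width: -0.2
gripper_force: 0.0
```

```bash
python3 - <<'E'
from h import *
box('side');grab('scene')
im=load('scene')['img'][130:290,180:460];b=load('side')['img'][120:280,60:340]
cv2.imwrite('pics/sf.png',cv2.resize(np.hstack([im,b])[:,:,::-1],(800,230)))
E
```

```text
side 808 [567.6  16. ] [182.3  57.9] 85.2
```

View pics/sf.png

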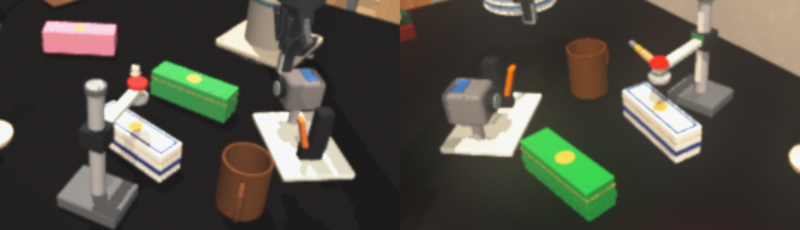

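The trigger has sprung out (at (303,132) left), the foot is up, the box is in place at (567,16), and the robot touches nothing.

```bash
python3 -c "
from cell import ctrl
print(ctrl.finish_job())"
```

```text
the job is handed in; nothing more can be done
None
```

The job is handed in, though the hand-in returned no verdict: the pen box sits about 1 mm from the spot under the foot, the foot was pressed onto its lid for over a second and sprang back up, the trigger was squeezed to its stop and let go, and nothing else was touched.

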